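# Put the test tiles away

### The job

Put away the white test tiles that lie in the lanes of the black slab: lift the lid off the metal box and lay it on the grey mat, then lay the long tiles (three rings) flat in the box and the short one (two rings) flat in the open tray, without dropping them from a height (they lie flush in their lanes: slide each one out over the front edge of the slab until it can be pinched). When all are put away, put the lid back squarely on the box, and leave the other things where they stand.

Things in the scene. Friction and masses are not known exactly. Their poses are not given: they have to be found in the camera images.
- slab: Fixed black slab, 240 mm (its x) by 300 (y), top 50 mm high. Origin on the work surface under its centre. Along its x run three lanes, 3 mm deep, 48 mm wide, centred at y = -95, 0 and 95 mm (floor 47 mm high), open at the front edge (its -x side, facing the robot, 120 mm from the origin), closed at the back 65 mm beyond the origin. Before the front edge is free air down to the work surface.
- long_a: White glazed tile 130 mm long (its x), 40 wide (y), 3 thick, 3 printed rings in a row, 47 g; origin at the centre of its underside. Starts lying in one of the slab's lanes, flush with the ridges, its centre 75 to 115 mm behind the front edge. Light fingertip pressure from above (3 N or more) drags it along the lane (tile on slab: friction about 0.35). One or two long tiles are present.
- long_b: White glazed tile 130 mm long (its x), 40 wide (y), 3 thick, 3 printed rings in a row, 47 g; origin at the centre of its underside. Starts lying in one of the slab's lanes, flush with the ridges, its centre 75 to 115 mm behind the front edge. Light fingertip pressure from above (3 N or more) drags it along the lane (tile on slab: friction about 0.35). One or two long tiles are present.
- short: White glazed tile 95 mm long (its x), 40 wide (y), 3 thick, 2 printed rings in a row, 34 g; origin at the centre of its underside. Starts lying in one of the slab's lanes, flush with the ridges, its centre 75 to 115 mm behind the front edge. Light fingertip pressure from above (3 N or more) drags it along the lane (tile on slab: friction about 0.35). Always present.
- box: Fixed open-topped aluminium box for the long tiles, outside 170 mm (its x) by 120 mm (y) by 45 mm high, walls and floor 5 mm thick (inside 160 by 110 mm, 40 mm deep). Origin on the work surface under its centre; the inner floor is 5 mm above it.
- lid: Loose aluminium lid, 180 g: plate 174 (its x) x 124 (y) x 4 mm, under it a plug 148 x 98 x 6 mm that drops inside the box walls (6 mm play each side), on top a black bar handle 60 (x) x 18 (y) x 28 mm high. Origin at the centre of the plug's underside; the handle spans 10 to 38 mm above it. Starts seated: origin 39 mm above the box's, axes parallel (or half a turn)
- tray: Loose open grey plastic tray for the short tile, outside 140 mm (its x) by 130 mm (y) by 30 mm high, walls and floor 4 mm (inside 132 by 122 mm). Origin at the centre of its underside, on the work surface. 250 g.
- mat: Fixed flat pale grey rubber mat, 140 mm (its x) by 180 mm (y), 2 mm thick, for the lid to lie on; its longer side is its y. Origin on the work surface under its centre.
- dropper: Bystander: white dropper bottle, 30 mm diameter, 72 mm high, near the back of the slab. Origin at its base centre.
- jar: Bystander: small jar, 40 mm diameter, 45 mm high, near the back of the slab. Origin at its base centre.
- reagent: Bystander: amber reagent bottle, 64 mm diameter, 150 mm high, at the far left. Origin at its base centre.
- beaker: Bystander: glass beaker, 60 mm diameter, 80 mm high, beyond the slab's left side. Origin at its base centre.
- timer: Bystander: white bench timer, 60 by 45 by 20 mm, lying in front of the slab on the left. Origin at the centre of its underside.
- marker: Bystander: black marker pen, 120 mm long, 14 mm thick, lying in front of the slab. Origin at the middle of its underside.
Not all that is in view belongs to the job. Leave any pink or yellow look-alike of the short alone. What is shaped like the long_a but purple or red is not meant.

How it is judged:
On the way, in this order (a step that is already met when the one before it is completed fails the run):
1. the lid lies flat on the mat, let go (horizontal distance between lid and mat below 0.06 m and height (world z) of lid below 0.008 m and angle between lid's own z axis and vertical below 0.08 rad and contact force between the fingers and lid below 0.1 N and linear speed of lid below 0.02 m/s), for 0.2 s.
2. every long tile lies flat in the box and the short tile flat in the tray, let go, while the lid is still off (x of long_a in the frame of box between -0.05 and 0.05 m and y of long_a in the frame of box between -0.05 and 0.05 m and z of long_a in the frame of box between 0 and 0.02 m and angle between each of long_a, long_b, short's own z axis and vertical below 0.2 rad and x of long_b in the frame of box between -0.05 and 0.05 m and y of long_b in the frame of box between -0.05 and 0.05 m and z of long_b in the frame of box between 0 and 0.02 m and x of short in the frame of tray between -0.05 and 0.05 m and y of short in the frame of tray between -0.05 and 0.05 m and z of short in the frame of tray between 0 and 0.018 m and contact force between the fingers and long_a below 0.1 N and linear speed of each of long_a, long_b, short below 0.02 m/s and contact force between the fingers and long_b below 0.1 N and contact force between the fingers and short below 0.1 N and horizontal distance between lid and box above 0.12 m), for 0.2 s.
At the end, for the whole second after the job is handed in: Every long tile lies flat (within 0.2 rad) in the box and the short tile flat in the tray; the lid is seated on the box, plug inside the walls (centred within 9 mm, no more than 2.5 mm above its seat, level within 0.05 rad); the tray stands on the work surface; all released and at rest (x of long_a in the frame of box between -0.05 and 0.05 m and y of long_a in the frame of box between -0.05 and 0.05 m and z of long_a in the frame of box between 0 and 0.02 m and angle between each of long_a, long_b, short's own z axis and vertical below 0.2 rad and x of long_b in the frame of box between -0.05 and 0.05 m and y of long_b in the frame of box between -0.05 and 0.05 m and z of long_b in the frame of box between 0 and 0.02 m and x of short in the frame of tray between -0.05 and 0.05 m and y of short in the frame of tray between -0.05 and 0.05 m and z of short in the frame of tray between 0 and 0.018 m and contact force between the fingers and long_a below 0.1 N and linear speed of each of long_a, long_b, short, lid below 0.02 m/s and contact force between the fingers and long_b below 0.1 N and contact force between the fingers and short below 0.1 N and contact force between the fingers and lid below 0.1 N and x of lid in the frame of box between -0.009 and 0.009 m and y of lid in the frame of box between -0.009 and 0.009 m and z of lid in the frame of box between 0.035 and 0.0415 m and angle between lid's own z axis and vertical below 0.05 rad and angle between tray's own z axis and vertical below 0.1 rad and height (world z) of tray below 0.006 m); the robot touches nothing.
It fails at once if a tile is dropped: it falls free faster than 1.1 m/s (from more than about 6 cm) ((linear speed of long_a above 1.1 m/s and contact force between the fingers and long_a below 0.05 N) or (linear speed of long_b above 1.1 m/s and contact force between the fingers and long_b below 0.05 N) or (linear speed of short above 1.1 m/s and contact force between the fingers and short below 0.05 N)).
It fails at once if a bystander is moved more than 4 cm or knocked over (distance of any of dropper, jar, reagent, beaker, timer, marker from where it was at the start of the episode above 0.04 m or angle between any of dropper, jar, reagent, beaker, timer, marker's own z axis and vertical above 0.5 rad).
Of long_a, long_b only 1 to 2 are there at a start; the rules pass over those that are not, and their reading is None.
At some moment in a run one of lid, tray may be knocked a few centimetres aside while the robot is not near it.
It also fails if it takes over 208 s, if anything falls off the work surface, if the arm or the gripper's body presses on something with over 40 N, if the wrist force passes 120 N, or if a joint passes its speed limit or range.

### The arm

A 7-joint arm with a two-finger parallel gripper is mounted at the origin on the work surface. World frame = base frame: x ahead of the robot, y to its left, z up, the work surface at z = 0. Lengths are in m, angles in rad, forces in N, time in s.
With the tool pointing down it reaches from about 0.425 to 0.875 m from the base axis. Payload 4.7 kg.
Tool frame: the origin (TCP) lies on the front face of the gripper's body, between the roots of the fingers; the fingertips stand 73 mm ahead of it and the grasp point (between the pads) lies env.hold_point_z ahead of it (env.hold_point_z is the distance from the TCP to the grasp point, in m); z points along the fingers, y is the direction in which the jaws open and shut (so a half turn about z gives the same grasp; the last joint's range is limited). The gripper opens to 85 mm and grips with 20 to 120 N. Pads are 22 mm wide; open, the fingers measure 114 mm over their backs; the gripper's body (76 mm by 85 mm) begins 54 mm behind the grasp point. The pads swing forward as they close: fully open they stand 13 mm farther back than shut.
Start: joints at [-1.288, 0.321, -0.07, 1.45, 0.023, 1.371, -0.057], TCP at [0.173, 0.627, 0.304] pointing down, gripper open.
Joint ranges: [-2.86, 2.86], [-0.3, 2.09], [-1.38, 1.24], [0.06, 2.45], [-1.56, 4.7], [0.09, 2.05], [-2.69, 2.69]. Speed limits (rad/s): [2.57, 2.57, 3.14, 3.14, 3.14, 3.14, 3.14].

### API

Orientations are given as a 3x3 rotation matrix whose columns are the frame's x, y, z axes.
In Python, from bench import observe, get_image, env gives the robot as it stands. The module is installed in compiled form; this text tells all that it offers.
- The arm moves only by the tool send_rows, never from a script. Its argument "increments" is a list that holds one entry, the list of rows, each a list of 5 numbers: the shift along the tool's x, y, z in cm, then the turn about the tool's z in degrees, then the opening, from 0 (shut) to 1 (fully open). In form: [[[x, y, z, yaw, gripper], ...]]. A call has 1 to 8 rows; each row is the pose to reach, as a shift and turn from the pose commanded when the call began, along the tool's axes at that moment; what a row does not reach only later rows make up. A row lasts 1/10 s, in which the tool goes at most 50 mm and 8.59 degrees, less where a joint would pass 70% of its speed; a pose out of reach is approached as far as the arm can. A call with a gripper value outside its range is refused whole. The fingers move at their own pace and stop on an object; "squeeze" is the grip in N (left out, the last holds). Time passes only in rows, so rows that repeat a pose let the fingers close. It gives the time, the measured TCP pose, the force and the opening at its end, in the units of the state.
- observe(): the state, without advancing time (a new reading comes with each control period).
- get_image(name): name is "scene" or "top"; returns a dict with "img" (480x640x3 uint8, blue, green, red), "range_z" (480x640 float32, m along the optical axis (not along the pixel's ray), 0 where there is no reading), "camera_matrix" (3x3 intrinsics, pixels), "world_from_camera" (4x4, takes a point from camera to world coordinates). Camera axes: x right, y down, z forward; pixel columns grow to the right and rows downward; lengths in m; the calibration is good to about 2 mm. A picture is of the moment at which its call begins.
- env.close_job(): hands the job in, once; it reports no verdict.
The state is a dict: "clock": time; "joint_pos": joint angles; "qvel": joint speeds; "tau": joint torques, N m; "ee_pos": TCP position; "tool_rot": TCP orientation; "wrist_force": force on the tool from outside, world axes, zero at the start; "torque": the same for the moment, N m; "gripper_width": finger opening in m.
Only numpy, scipy, OpenCV 4.12 (cv2) and the standard library are available. Lean on these libraries where they do the work, as an engineer would, in place of code of your own. Each camera call takes 0.05 s, during which the arm holds its last target. There are 200 camera calls.

## Working session

There is one attempt and no reset: what is moved stays moved. The work goes in short steps, Python scripts to look and compute and a tool call to move; the robot and the scene stay as the last step left them, time stands still between calls to the robot, and variables do not carry over. Pictures are saved under pics/ and viewed, about 12 in all and at most 16, crops included, and the job is handed in when it is done.

Besides the shell and the picture viewer there is one more tool, called by a JSON object that holds its "op" and its "data", one argument or row to a line. send_rows: Moves the arm, as the interface text tells. Its arguments: {"type":"object","properties":{"increments":{"type":"array"},"squeeze":{"type":"number"}},"required":["increments"]}

```bash
mkdir -p pics
cat > h.py <<'E'
import numpy as np, cv2
from bench import observe, get_image, env
def cap(n,save=None):
    d=get_image(n)
    if save: cv2.imwrite('pics/'+save+'.png',d['img'])
    return d
def ray(d,u,v,z):
    K=d['camera_matrix'];T=d['world_from_camera']
    r=T[:3,:3]@np.linalg.solve(K,np.array([u,v,1.]));o=T[:3,3]
    return o+r*(z-o[2])/r[2]
def cloud(d):
    K=d['camera_matrix'];T=d['world_from_camera']
    v,u=np.mgrid[:480,:640];Z=d['range_z']
    P=np.stack([(u-K[0,2])/K[0,0]*Z,(v-K[1,2])/K[1,1]*Z,Z],-1)
    W=P@T[:3,:3].T+T[:3,3];W[Z==0]=np.nan
    return W
E
python3 - <<'E'
from h import *
for n in('scene','top'):
    d=cap(n,n+'0');print(n,d['world_from_camera'].round(3).tolist(),d['camera_matrix'].round(1).tolist())
s=observe();print(s['clock'],s['ee_pos'],np.round(s['tool_rot'],3).tolist(),s['gripper_width'],env.hold_point_z,s['wrist_force'])
E
```

```text
scene [[0.057, 0.639, -0.767, 1.485], [0.998, -0.046, 0.036, 0.017], [-0.012, -0.768, -0.641, 0.905], [0.0, 0.0, 0.0, 1.0]] [[521.8, 0.0, 317.8], [0.0, 521.8, 242.6], [0.0, 0.0, 1.0]]
top [[0.025, -0.974, 0.226, 0.165], [-1.0, -0.026, 0.001, 0.074], [0.005, -0.226, -0.974, 1.345], [0.0, 0.0, 0.0, 1.0]] [[596.2, 0.0, 318.4], [0.0, 596.2, 246.4], [0.0, 0.0, 1.0]]
0.1 [0.17257486 0.62628516 0.30294199] [[-0.964, 0.266, -0.0], [0.266, 0.964, -0.002], [-0.0, -0.002, -1.0]] 0.08529964580127239 0.0539 [ 0.23758102  0.14331353 -0.70472441]
```

View pics/top0.png

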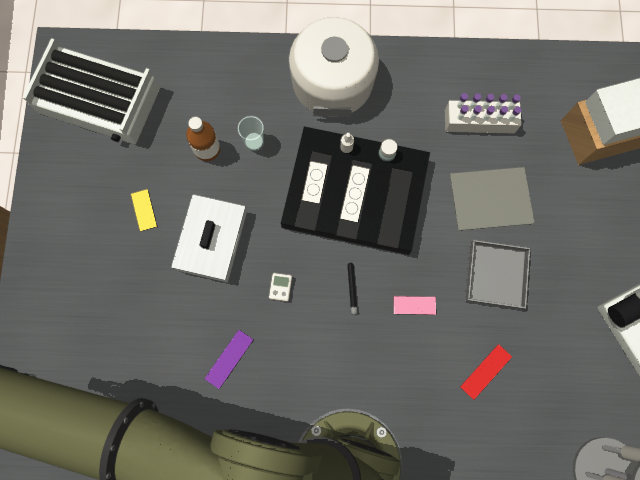

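View pics/scene0.png

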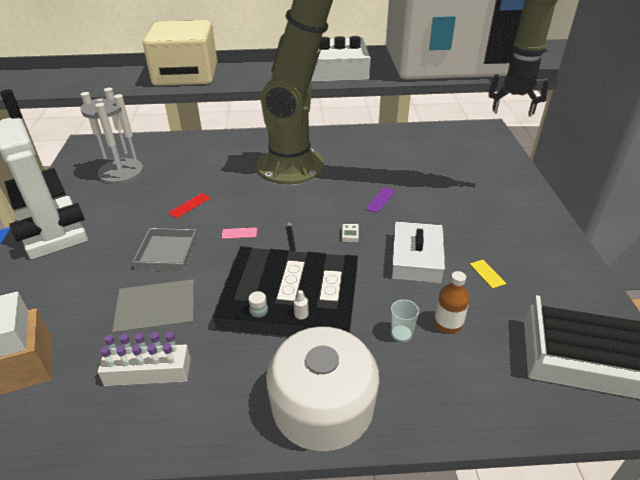

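The top view shows one long tile (3 rings) in the middle lane at about (355,193) and one short tile in the left lane at (315,183). The box with its lid is at (209,238), the tray at (499,275) and the mat at (492,198). I'll measure each of these next.

```bash
cat >> h.py <<'E'
def rect(P):
    (c,s,a)=cv2.minAreaRect(P.astype(np.float32)*1000)
    return np.round(c,1),np.round(s,1),round(a,1)
def comp(m,uv):
    n,l=cv2.connectedComponents(m.astype(np.uint8)); k=l[uv[1],uv[0]]
    return (l==k) if k else None
def planar(d,m,z):
    v,u=np.nonzero(m); return np.array([ray(d,a,b,z)[:2] for a,b in zip(u,v)])
E
python3 - <<'E'
from h import *
d=cap('top');W=cloud(d);z=W[...,2];im=d['img'].astype(int);g=im.mean(2);hsv=cv2.cvtColor(d['img'],cv2.COLOR_BGR2HSV)
def show(n,m,uv,zz):
    c=comp(m,uv)
    print(n,None if c is None else (c.sum(),*rect(planar(d,c,zz)), 'zmed',np.nanmedian(z[c]).round(4)))
win=lambda u0,u1,v0,v1:(lambda m:(m.__setitem__((slice(v0,v1),slice(u0,u1)),True),m)[1])(np.zeros((480,640),bool))
show('slab',(z>.04)&(z<.06)&win(270,440,115,270),(330,220),.05)
show('lid',(z>.04)&(z<.06)&win(160,260,180,290),(200,260),.049)
show('handle',(g<70)&win(190,226,210,260),(206,235),.077)
show('trayrim',(z>.018)&(z<.04)&win(455,545,230,320),(471,260),.03)
for h in(275,200):print(hsv[h,495],im[h,495],z[h,495])
print('lane',im[220,380],im[200,312],im[200,355])
w=g>130
show('short',w&win(295,333,140,220),(315,190),.05)
show('long',w&win(333,375,155,235),(357,193),.05)
mm=(abs(im-im[200,495]).max(2)<22)&win(440,545,160,238)
show('mat',mm,(495,200),.002)
m2=win(455,545,235,320)&(z>.02)&(z<.04)
P=W[m2][:,:2];print('tray pts',len(P),rect(P))
E
```

```text
slab (np.int64(12789), array([604.7,  -6.5]), array([300. , 243.7]), 79.1, 'zmed', np.float64(0.0492))
lid (np.int64(3906), array([481.7, 322.5]), array([124.1, 173.9]), 78.3, 'zmed', np.float64(0.0493))
handle (np.int64(259), array([479.1, 320. ]), array([21.4, 60.8]), 78.3, 'zmed', np.float64(0.0759))
trayrim (np.int64(673), array([ 416.4, -329. ]), array([133.2, 142.3]), 83.1, 'zmed', np.float64(0.0276))
[ 30  10 151] [145 151 151] 0.006771102125936901
[ 28  25 142] [128 141 142] 0.003703324920629747
lane [28 27 25] [238 249 251] [238 248 251]
short (np.int64(703), array([616. ,  88.9]), array([40.6, 95.3]), 80.0, 'zmed', np.float64(0.0502))
long (np.int64(972), array([591.4,  -3.5]), array([ 40.5, 130.4]), 78.3, 'zmed', np.float64(0.0499))
mat (np.int64(4271), array([ 604.5, -329.1]), array([139.4, 179.7]), 6.8, 'zmed', np.float64(0.0015))
tray pts 617 (array([ 418.4, -331.1]), array([131.7, 143.1]), 83.4)
```

```bash
cat >> h.py <<'E'
def go(x,y,z,ya):
    """tool-frame shift (cm) and yaw (deg) to put TCP at x,y,z with jaw axis at world angle ya (mod 180)"""
    s=observe();R=np.array(s['tool_rot']);p=np.array(s['ee_pos'])
    d=R.T@(np.array([x,y,z])-p)*100
    a=np.degrees(np.arctan2(R[1,1],R[0,1])); da=(ya-a+90)%180-90
    print('go',d.round(2),'yaw',round(-da,2),'| now',p.round(4),'jaw',round(a,1),'F',np.round(s['wrist_force'],1),'w',round(s['gripper_width'],4),'t',s['clock'],'j7',round(s['joint_pos'][6],2))
E
python3 - <<'E'
from h import *
go(.482,.3225,.20,78.3)
E
```

```text
go [-37.9  -21.06  10.34] yaw -3.7 | now [0.1726 0.6263 0.303 ] jaw 74.6 F [-0.2  0.3  0.6] w 0.0854 t 0.15 j7 -0.06
```

{"op": "send_rows", "data": {
  "increments": [
    [[-38,-21,5,-3.7,1],[-38,-21,5,-3.7,1],[-38,-21,5,-3.7,1],[-38,-21,5,-3.7,1],[-38,-21,5,-3.7,1],[-38,-21,5,-3.7,1],[-38,-21,5,-3.7,1],[-38,-21,5,-3.7,1]]
  ]
}}

```text
clock: 0.95
ee_pos: [0.458, 0.3473, 0.2579]
tool_rot: [[-0.979, 0.203, 0.0], [0.203, 0.979, 0.0], [-0.0, 0.0, -1.0]]
wrist_force: [0.3, 1.8, -0.3]
gripper_width: 0.0856
```

```bash
python3 -c "
from h import *
go(.482,.3225,.126,78.3)"
```

```text
go [-2.86 -1.95 13.19] yaw 0.01 | now [0.458  0.3473 0.2579] jaw 78.3 F [ 0.3  1.8 -0.3] w 0.0856 t 0.95 j7 0.7
```

{"op": "send_rows", "data": {
  "increments": [
    [[-2.9,-2,6,0,1],[-2.9,-2,6,0,1],[-2.9,-2,6,0,1],[-2.9,-2,6,0,1],[-2.9,-2,6,0,1]]
  ]
}}

```text
clock: 1.45
ee_pos: [0.481, 0.3254, 0.1997]
tool_rot: [[-0.98, 0.201, 0.002], [0.201, 0.98, 0.002], [-0.001, 0.002, -1.0]]
wrist_force: [-0.5, 0.7, -0.1]
gripper_width: 0.0852
```

```bash
python3 -c "
from h import *
go(.482,.3225,.126,78.3)
cap('top','top1');d=cap('scene');cv2.imwrite('pics/sc1.png',cv2.resize(d['img'][150:310,340:560],None,fx=3,fy=3))"
```

```text
go [-0.15 -0.29  7.37] yaw 0.13 | now [0.481  0.3254 0.1997] jaw 78.4 F [-0.5  0.7 -0.1] w 0.0852 t 1.45 j7 0.77
```

View pics/sc1.png

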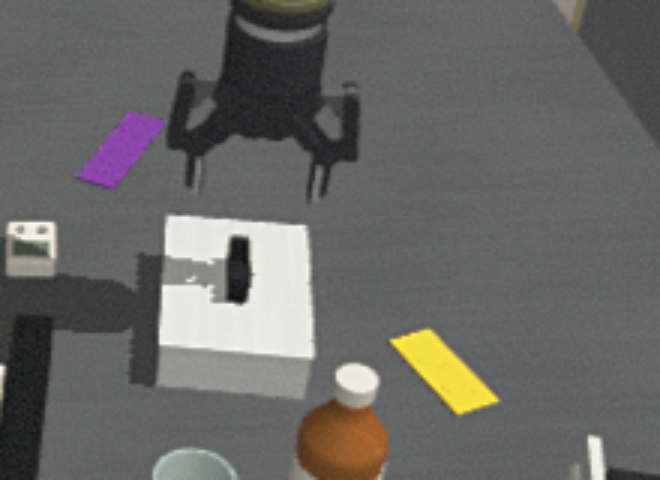

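The open jaws straddle the handle, which is at about (240,268) in the crop. I'll descend and grip.

{"op": "send_rows", "data": {
  "increments": [
    [[-0.1,-0.2,4,0,1],[-0.1,-0.2,7.2,0,1],[-0.1,-0.2,7.2,0,1],[-0.1,-0.2,7.2,0,1],[-0.1,-0.2,7.2,0,0],[-0.1,-0.2,7.2,0,0],[-0.1,-0.2,7.2,0,0],[-0.1,-0.2,7.2,0,0]]
  ],
  "squeeze": 60
}}

```text
clock: 2.35
ee_pos: [0.4822, 0.3217, 0.1271]
tool_rot: [[-0.979, 0.203, 0.001], [0.203, 0.979, 0.001], [-0.001, 0.001, -1.0]]
wrist_force: [0.1, 0.7, -1.4]
gripper_width: 0.0285
```

{"op": "send_rows", "data": {
  "increments": [
    [[0,0,0,0,0],[0,0,0,0,0],[0,0,0,0,0],[0,0,0,0,0],[0,0,-2,0,0],[0,0,-2,0,0]]
  ]
}}

```text
clock: 2.95
ee_pos: [0.4827, 0.3218, 0.1475]
tool_rot: [[-0.979, 0.203, 0.002], [0.203, 0.979, 0.002], [-0.002, 0.002, -1.0]]
wrist_force: [0.2, 0.4, -1.9]
gripper_width: 0.0167
```

{"op": "send_rows", "data": {
  "increments": [
    [[0,0,-4,0,0],[0,0,-8,0,0],[0,0,-12,0,0],[0,0,-12,0,0],[0,0,-12,0,0]]
  ]
}}

```text
clock: 3.45
ee_pos: [0.4818, 0.3214, 0.2659]
tool_rot: [[-0.979, 0.203, 0.0], [0.203, 0.979, 0.0], [-0.0, 0.001, -1.0]]
wrist_force: [-0.3, 0.7, -3.0]
gripper_width: 0.0165
```

```bash
python3 -c "
from h import *
go(.60,-.329,.267,6.8)"
```

```text
go [-24.76 -61.29  -0.14] yaw 71.5 | now [0.4818 0.3214 0.2659] jaw 78.3 F [-0.3  0.7 -3. ] w 0.0165 t 3.45 j7 0.76
```

{"op": "send_rows", "data": {
  "increments": [
    [[-1,-2,0,3,0],[-2,-5,0,7,0],[-3.5,-9,0,12,0],[-5,-13,0,17,0],[-7,-17,0,22,0],[-8.5,-21,0,27,0],[-10,-25,0,32,0],[-12,-29,0,37,0]]
  ]
}}

```text
clock: 4.25
ee_pos: [0.5389, 0.0105, 0.2637]
tool_rot: [[-0.656, 0.755, -0.004], [0.755, 0.656, -0.001], [0.002, -0.004, -1.0]]
wrist_force: [0.7, 0.3, -0.8]
gripper_width: 0.0172
```

```bash
python3 -c "
from h import *
go(.60,-.329,.267,6.8)"
```

```text
go [-29.63 -17.66  -0.34] yaw 34.21 | now [0.5389 0.0105 0.2637] jaw 41.0 F [ 0.7  0.3 -0.8] w 0.0172 t 4.25 j7 0.69
```

{"op": "send_rows", "data": {
  "increments": [
    [[-4,-2,0,5,0],[-8,-5,0,10,0],[-12,-7,0,15,0],[-16.5,-9.5,0,20,0],[-21,-12.5,0,25,0],[-25.5,-15,0,30,0],[-28.5,-17,0,34,0],[-29.5,-17.6,0,34,0]]
  ]
}}

```text
clock: 5.05
ee_pos: [0.5993, -0.332, 0.2631]
tool_rot: [[-0.116, 0.993, -0.006], [0.993, 0.116, -0.004], [-0.003, -0.006, -1.0]]
wrist_force: [-0.2, -1.1, -1.2]
gripper_width: 0.017
```

{"op": "send_rows", "data": {
  "increments": [
    [[0,0,0,0,0],[0,0,3,0,0],[0,0,6,0,0],[0,0,9,0,0],[0,0,12,0,0],[0,0,14,0,0],[0,0,15,0,0],[0,0,15,0,0]]
  ]
}}

```text
clock: 5.85
ee_pos: [0.6022, -0.3224, 0.1139]
tool_rot: [[-0.129, 0.992, -0.004], [0.992, 0.129, 0.003], [0.003, -0.003, -1.0]]
wrist_force: [0.3, 0.8, -2.2]
gripper_width: 0.0169
```

```bash
python3 -c "
from h import *
go(.604,-.329,.089,6.8)
cap('scene','sc2')"
```

```text
go [-0.69  0.1   2.49] yaw 0.59 | now [ 0.6022 -0.3224  0.1139] jaw 7.4 F [ 0.3  0.8 -2.2] w 0.0169 t 5.85 j7 0.85
```

View pics/sc2.png

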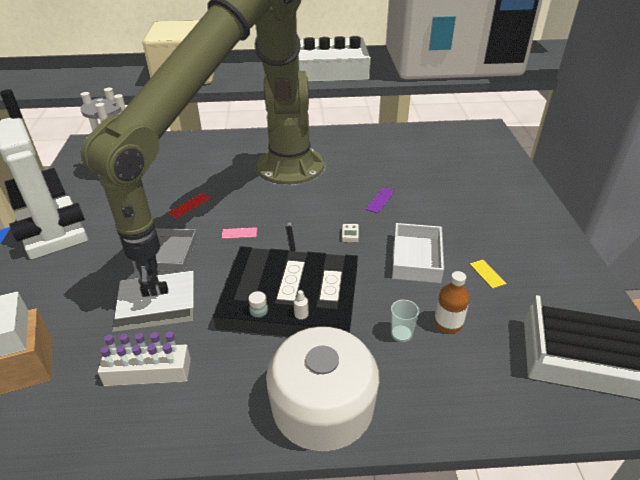

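The lid is level above the mat, at about (155,295). Lowering it now.

{"op": "send_rows", "data": {
  "increments": [
    [[-0.5,0,1,0,0],[-0.7,0,2,0,0],[-0.7,0,2.3,0,0],[-0.7,0,2.5,0,0],[-0.7,0,2.5,0,0]]
  ]
}}

```text
clock: 6.4
ee_pos: [0.6038, -0.3316, 0.0909]
tool_rot: [[-0.127, 0.992, -0.0], [0.992, 0.127, 0.0], [0.0, -0.0, -1.0]]
wrist_force: [0.1, -0.0, -2.6]
gripper_width: 0.0169
```

{"op": "send_rows", "data": {
  "increments": [
    [[0,0,0.2,0,0],[0,0,0.2,0,0],[0,0,0.2,0,0]]
  ]
}}

```text
clock: 6.7
ee_pos: [0.6043, -0.3318, 0.09]
tool_rot: [[-0.127, 0.992, 0.001], [0.992, 0.127, -0.0], [-0.0, 0.001, -1.0]]
wrist_force: [-0.8, 1.0, 3.6]
gripper_width: 0.0167
```

{"op": "send_rows", "data": {
  "increments": [
    [[0,0,0,0,0.6],[0,0,0,0,0.6],[0,0,0,0,0.6],[0,0,0,0,0.6],[0,0,-4,0,0.6],[0,0,-9,0,0.6],[0,0,-12,0,0],[0,0,-12,0,0]]
  ]
}}

```text
clock: 7.5
ee_pos: [0.6059, -0.3336, 0.2153]
tool_rot: [[-0.127, 0.992, 0.009], [0.992, 0.127, -0.004], [-0.005, 0.008, -1.0]]
wrist_force: [0.3, -0.6, -0.0]
gripper_width: 0.0229
```

```bash
cat > m.py <<'E'
from h import *
C=np.array([.6047,-.0065]);a=np.radians(-10.9);X=np.array([np.cos(a),np.sin(a)]);Y=np.array([-X[1],X[0]])
def S(b,y): return C+(-.12+b)*X+y*Y   # b m behind front edge
E
python3 - <<'E'
from m import *
p=S(.12,.0004); print(p); go(*p,.20,79.1)
d=cap('top');W=cloud(d);z=W[...,2]
m=np.zeros((480,640),bool);m[130:250,430:560]=1
m&=(z>.007)&(z<.02)&(d['img'].mean(2)>120);print(m.sum(),rect(W[m][:,:2]),np.nanmedian(z[m]))
E
```

```text
[ 0.60477564 -0.00610722]
go [32.51  4.03  1.39] yaw -71.81 | now [ 0.6059 -0.3336  0.2153] jaw 7.3 F [ 0.3 -0.6 -0. ] w 0.0229 t 7.5 j7 0.82
517 (array([ 617. , -332.9]), array([198.5,  92.7]), 79.9) 0.011769863770810352
```

{"op": "send_rows", "data": {
  "increments": [
    [[5,0.6,0,-8.5,0],[10,1.2,0,-17,0],[15,1.8,0,-25.5,0],[20,2.5,0,-34,0],[25,3,0,-42.5,0],[29,3.5,0,-51,0],[32.5,4,0,-59.5,0],[32.5,4,0,-68,0]]
  ]
}}

```text
clock: 8.35
ee_pos: [0.6014, 0.0043, 0.2071]
tool_rot: [[-0.971, 0.238, -0.003], [0.238, 0.971, 0.004], [0.004, 0.003, -1.0]]
wrist_force: [0.6, 0.4, -0.6]
gripper_width: 0.0002
```

```bash
python3 -c "
from m import *
go(*S(.12,.0004),.14,79.1)"
```

```text
go [-0.61 -0.95  6.71] yaw -2.84 | now [0.6014 0.0043 0.2071] jaw 76.3 F [ 0.6  0.4 -0.6] w 0.0002 t 8.35 j7 1.38
```

{"op": "send_rows", "data": {
  "increments": [
    [[-0.3,-0.5,2,-2.8,0],[-0.6,-0.9,4,-2.8,0],[-0.6,-0.9,6.7,-2.8,0],[-0.6,-0.9,7.2,-2.8,0],[-0.6,-0.9,7.2,-2.8,0],[-0.6,-0.9,7.2,-2.8,0]]
  ]
}}

```text
clock: 8.95
ee_pos: [0.6061, -0.0143, 0.1377]
tool_rot: [[-0.979, 0.206, 0.001], [0.206, 0.979, 0.0], [-0.001, 0.0, -1.0]]
wrist_force: [0.1, -1.4, -0.5]
gripper_width: 0.0002
```

```bash
python3 -c "
from m import *
go(*S(.12,.0004),.123,79.1)"
```

```text
go [0.3  0.77 1.47] yaw -0.99 | now [ 0.6061 -0.0143  0.1377] jaw 78.1 F [ 0.1 -1.4 -0.5] w 0.0002 t 8.95 j7 1.47
```

{"op": "send_rows", "data": {
  "increments": [
    [[0.2,0.7,0.5,-1,0],[0.2,0.7,1,-1,0],[0.2,0.7,1,-1,0],[0.2,0.7,1,-1,0],[0.2,0.7,1.2,-1,0],[0.2,0.7,1.2,-1,0]]
  ]
}}

```text
clock: 9.55
ee_pos: [0.6052, -0.0073, 0.1251]
tool_rot: [[-0.982, 0.189, -0.0], [0.189, 0.982, -0.0], [0.0, -0.0, -1.0]]
wrist_force: [-1.0, 0.5, 0.5]
gripper_width: 0.0
```

```bash
python3 -c "
from m import *
go(*S(.12,.0004),.123,79.1)"
```

```text
go [0.07 0.11 0.21] yaw -0.02 | now [ 0.6052 -0.0073  0.1251] jaw 79.1 F [-1.   0.5  0.5] w 0.0 t 9.55 j7 1.47
```

Now touch down gently.

{"op": "send_rows", "data": {
  "increments": [
    [[0,0.1,0.15,0,0],[0,0.1,0.25,0,0],[0,0.1,0.3,0,0],[0,0.1,0.3,0,0]]
  ]
}}

```text
clock: 9.95
ee_pos: [0.6056, -0.006, 0.1228]
tool_rot: [[-0.982, 0.189, 0.0], [0.189, 0.982, 0.0], [-0.0, 0.001, -1.0]]
wrist_force: [-2.1, 1.1, 4.4]
gripper_width: -0.0
```

{"op": "send_rows", "data": {
  "increments": [
    [[0,0,0.1,0,0],[0.4,0,0.1,0,0],[1.0,0,0.1,0,0],[1.6,0,0.1,0,0],[2.2,0,0.1,0,0],[2.8,0,0.1,0,0],[3.4,0,0.1,0,0],[4,0,0.1,0,0]]
  ]
}}

```text
clock: 10.75
ee_pos: [0.568, 0.0012, 0.1227]
tool_rot: [[-0.982, 0.189, 0.005], [0.189, 0.982, 0.0], [-0.005, 0.001, -1.0]]
wrist_force: [1.3, -0.4, 5.4]
gripper_width: -0.0002
```

```bash
cat >> m.py <<'E'
def tiles(save=None):
    d=cap('top',save);g=d['img'].mean(2)
    W=cloud(d);m=((g>130)&(W[...,2]>.035)).astype(np.uint8)
    n,l,st,_=cv2.connectedComponentsWithStats(m)
    for k in range(1,n):
        if 250<st[k,4]<1500:
            P=planar(d,l==k,.05); r=rect(P)
            if 30<min(r[1])<50 and max(r[1])<145:
                q=r[0]/1000-C; print('tile',r,'behind front',round(q@X+.12,4),'y',round(q@Y,4),'front end',round(((P-C)@X).min()+.12,4))
E
python3 -c "
from m import *
go(*S(.03,.0004),.123,79.1);tiles()"
```

```text
go [ 5.25 -0.02 -0.05] yaw -0.01 | now [0.568  0.0012 0.1227] jaw 79.1 F [ 1.3 -0.4  5.4] w -0.0002 t 10.75 j7 1.44
tile (array([616. ,  88.9]), array([40.6, 95.3]), 80.0) behind front 0.1131 y 0.0958 front end 0.0653
tile (array([ 276., -597.]), array([47.5, 94.9]), 84.5) behind front -0.0911 y -0.642 front end -0.1363
```

{"op": "send_rows", "data": {
  "increments": [
    [[0.6,0,0.05,0,0],[1.3,0,0.05,0,0],[2.0,0,0.05,0,0],[2.7,0,0.05,0,0],[3.4,0,0.05,0,0],[4.1,0,0.05,0,0],[4.8,0,0.05,0,0],[5.2,0,0.05,0,0]]
  ]
}}

```text
clock: 11.6
ee_pos: [0.5174, 0.0111, 0.1227]
tool_rot: [[-0.982, 0.189, 0.007], [0.189, 0.982, 0.0], [-0.006, 0.002, -1.0]]
wrist_force: [3.7, -0.0, 6.0]
gripper_width: 0.0002
```

```bash
python3 -c "
from m import *
go(*S(.03,.0004),.123,79.1);d=cap('scene');cv2.imwrite('pics/sc3.png',cv2.resize(d['img'][210:340,200:380],None,fx=4,fy=4))"
```

```text
go [ 0.1  -0.04 -0.03] yaw -0.01 | now [0.5174 0.0111 0.1227] jaw 79.1 F [ 3.7 -0.   6. ] w 0.0002 t 11.6 j7 1.39
```

View pics/sc3.png

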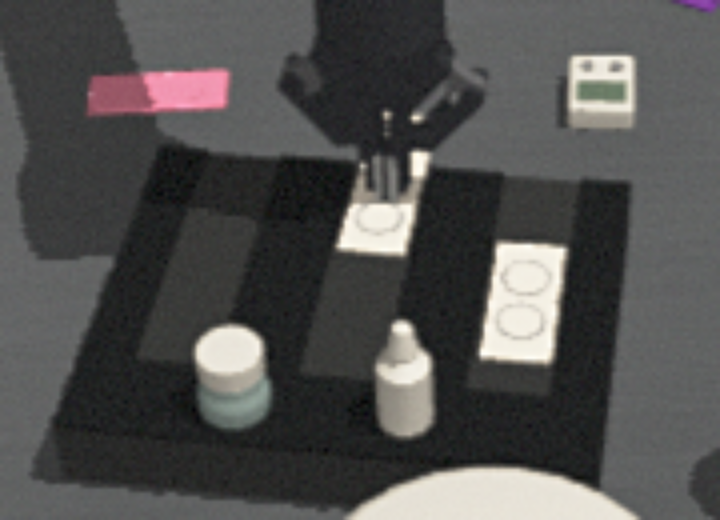

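The tile followed the fingertips. Its back edge is at about crop (372,253).

```bash
python3 -c "
from m import *
d=cap('scene')
for u,v in((338,250),(405,255)):
    q=ray(d,200+u/4,210+v/4,.05)[:2]-C;print(q@X+.12,q@Y)"
```

```text
0.08596581175114722 -0.02037636002987381
0.08546770038462824 0.0201740491634699
```

{"op": "send_rows", "data": {
  "increments": [
    [[0.4,0,0,0,0],[0.8,0,0,0,0],[0.8,0,0,0,0],[0.8,0,-1,0,0],[0.8,0,-4,0,0.3],[1.5,0,-6,0,1],[4,0,-7,0,1],[4.7,0,-7,0,1]]
  ]
}}

```text
clock: 12.5
ee_pos: [0.4681, 0.0204, 0.1919]
tool_rot: [[-0.982, 0.189, 0.001], [0.189, 0.982, 0.001], [-0.001, 0.001, -1.0]]
wrist_force: [-0.2, -0.3, -0.4]
gripper_width: 0.0582
```

```bash
python3 -c "
from m import *
go(*S(-.018,.0),.14,79.1);tiles()
d=cap('scene');m=((d['img'].mean(2)>150)).astype(np.uint8);w=np.zeros_like(m);w[235:290,275:310]=1;m&=w
P=planar(d,m>0,.05);q=(P-C);print(rect(P),(q@X+.12).min(),(q@X+.12).max(),(q@Y).min(),(q@Y).max())"
```

```text
go [-0.12 -0.07  5.19] yaw 0.03 | now [0.4681 0.0204 0.1919] jaw 79.1 F [-0.2 -0.3 -0.4] w 0.0582 t 12.5 j7 1.29
tile (array([616.1,  88.9]), array([40.5, 95.5]), 80.2) behind front 0.1132 y 0.0958 front end 0.0653
tile (array([ 274.9, -598. ]), array([45.3, 96.7]), 84.5) behind front -0.092 y -0.6432 front end -0.138
(array([496.4,  13.1]), array([ 41.6, 132.4]), 78.4) -0.05622110394464738 0.07632032868491156 -0.02269763130778141 0.020180612419444164
```

{"op": "send_rows", "data": {
  "increments": [
    [[0,-0.1,4,0,1],[0,-0.1,7,0,1],[0,-0.1,8.5,0,1],[0,-0.1,8.5,0,1],[0,-0.1,8.5,0,1],[0,-0.1,8.5,0,0.2],[0,-0.1,8.5,0,0.2],[0,-0.1,8.5,0,0.2]]
  ],
  "squeeze": 40
}}

```text
clock: 13.4
ee_pos: [0.4694, 0.0192, 0.1065]
tool_rot: [[-0.982, 0.189, 0.002], [0.189, 0.982, 0.001], [-0.002, 0.001, -1.0]]
wrist_force: [0.3, 0.3, 0.0]
gripper_width: 0.0438
```

{"op": "send_rows", "data": {
  "increments": [
    [[0,0,0,0,0.2],[0,0,0,0,0.2],[0,0,0,0,0.2]]
  ]
}}

```text
clock: 13.7
ee_pos: [0.4693, 0.0192, 0.1063]
tool_rot: [[-0.982, 0.189, 0.001], [0.189, 0.982, 0.0], [-0.001, 0.001, -1.0]]
wrist_force: [-1.1, -0.1, 4.1]
gripper_width: 0.0385
```

```bash
python3 -c "
from m import *
go(*S(-.018,.0),.14,79.1)
d=cap('scene');cv2.imwrite('pics/sc4.png',cv2.resize(d['img'][200:300,230:370],None,fx=5,fy=5))"
```

```text
go [ 0.01  0.04 -3.37] yaw 0.01 | now [0.4693 0.0192 0.1063] jaw 79.1 F [-1.1 -0.1  4.1] w 0.0385 t 13.7 j7 1.34
```

View pics/sc4.png

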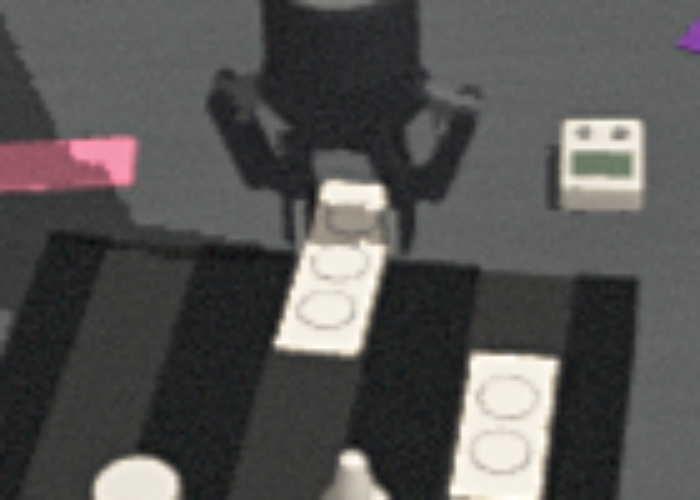

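The tile is pinched from both sides just in front of the edge (pads at crop x 290 and 405). I'll lift it and check how it hangs.

{"op": "send_rows", "data": {
  "increments": [
    [[0,0,-0.5,0,0.2],[0,0,-1.5,0,0.2],[0,0,-3,0,0.2],[0,0,-5,0,0.2],[0,0,-7,0,0.2],[0,0,-8,0,0.2],[0,0,-8,0,0.2]]
  ]
}}

```text
clock: 14.45
ee_pos: [0.4696, 0.0192, 0.1872]
tool_rot: [[-0.982, 0.189, 0.003], [0.189, 0.982, 0.001], [-0.003, 0.001, -1.0]]
wrist_force: [0.3, 0.0, -0.2]
gripper_width: 0.0386
```

```bash
python3 -c "
from m import *
B=np.array([.4817,.3225]);Xb=np.array([np.cos(np.radians(-11.7)),np.sin(np.radians(-11.7))])
go(*(B-.028*Xb),.186,78.3)
d=cap('scene');cv2.imwrite('pics/sc5.png',cv2.resize(d['img'][150:300,200:400],None,fx=4,fy=4))
W=cloud(d);m=(d['img'].min(2)>150);w=np.zeros_like(m);w[150:260,265:320]=1;m&=w&(W[...,2]>.07)
P=W[m];c=P.mean(0);n=np.linalg.svd(P-c)[2];print(m.sum(),c,n)"
```

```text
go [ 7.34 30.05  0.14] yaw 0.8 | now [0.4696 0.0192 0.1872] jaw 79.1 F [ 0.3  0.  -0.2] w 0.0386 t 14.45 j7 1.3
429 [0.51175863 0.00970444 0.13124984] [[ 0.98288913 -0.18418362  0.00231478]
 [-0.1841749  -0.9828871  -0.00354208]
 [ 0.00292756  0.00305514 -0.99999105]]
```

View pics/sc5.png

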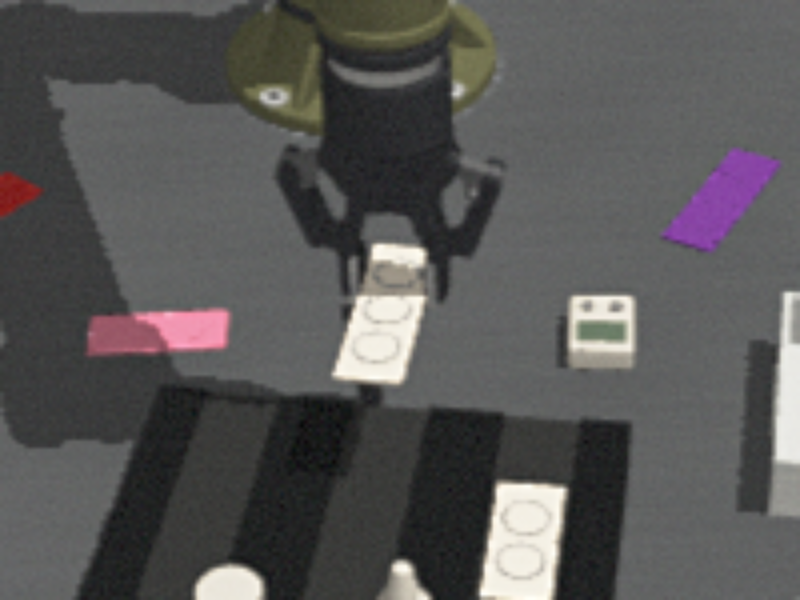

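The tile is held level (plane normal vertical), its centre about 28 mm behind the grip. Next, carry it to the box.

{"op": "send_rows", "data": {
  "increments": [
    [[1,4,0,0,0.2],[2,8,0,0.8,0.2],[3,12,0,0.8,0.2],[4,16.5,0,0.8,0.2],[5,21,0,0.8,0.2],[6.2,25.5,0,0.8,0.2],[7,29,0,0.8,0.2],[7.3,30,0,0.8,0.2]]
  ]
}}

```text
clock: 15.3
ee_pos: [0.4515, 0.3321, 0.184]
tool_rot: [[-0.98, 0.197, -0.002], [0.197, 0.98, 0.001], [0.002, 0.0, -1.0]]
wrist_force: [-0.0, -0.4, -0.6]
gripper_width: 0.0387
```

{"op": "send_rows", "data": {
  "increments": [
    [[0,0,0,0,0.2],[0,0,0,0,0.2],[0,0,0,0,0.2]]
  ]
}}

```text
clock: 15.6
ee_pos: [0.4544, 0.3252, 0.1852]
tool_rot: [[-0.979, 0.206, -0.0], [0.206, 0.979, -0.001], [0.0, -0.001, -1.0]]
wrist_force: [0.8, -0.4, 0.6]
gripper_width: 0.0384
```

```bash
python3 -c "
from m import *
B=np.array([.4817,.3225]);Xb=np.array([np.cos(np.radians(-11.7)),np.sin(np.radians(-11.7))])
go(*(B-.028*Xb),.082,78.3)
d=cap('top');W=cloud(d);m=(W[...,2]>.035)&(W[...,2]<.055);w=np.zeros_like(m);w[180:295,160:260]=1;print(rect(W[m&w][:,:2]))"
```

```text
go [ 0.07  0.31 10.32] yaw -0.17 | now [0.4544 0.3252 0.1852] jaw 78.1 F [ 0.8 -0.4  0.6] w 0.0384 t 15.6 j7 0.72
(array([538.1, 281.6]), array([143.6,  72.9]), 37.3)
```

{"op": "send_rows", "data": {
  "increments": [
    [[0,0.2,2,0,0.2],[0,0.2,4,0,0.2],[0,0.2,6,0,0.2],[0,0.2,8,0,0.2],[0,0.2,9.5,0,0.2],[0,0.2,10.3,0,0.2],[0,0.2,10.3,0,0.2],[0,0.2,10.3,0,0.2]]
  ]
}}

```text
clock: 16.45
ee_pos: [0.4548, 0.3295, 0.0833]
tool_rot: [[-0.979, 0.203, 0.001], [0.203, 0.979, 0.001], [-0.001, 0.001, -1.0]]
wrist_force: [0.2, -0.2, 0.0]
gripper_width: 0.0386
```

```bash
python3 -c "
from m import *
d=cap('scene');cv2.imwrite('pics/sc6.png',cv2.resize(d['img'][170:300,350:500],None,fx=4,fy=4))"
```

```text
(no output)
```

View pics/sc6.png

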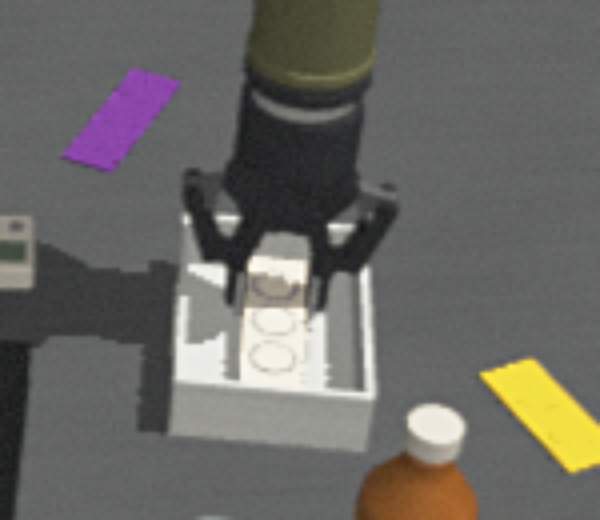

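The tile is inside the box, centred at crop (275,320). I'll lower slightly and release.

{"op": "send_rows", "data": {
  "increments": [
    [[0,0,0.4,0,0.2],[0,0,0.6,0,0.2],[0,0,0.6,0,0.2],[0,0,0.6,0,0.6],[0,0,0.6,0,0.6],[0,0,0.6,0,0.6],[0,0,0.6,0,0.6]]
  ]
}}

```text
clock: 17.2
ee_pos: [0.4543, 0.3295, 0.0768]
tool_rot: [[-0.979, 0.203, 0.0], [0.203, 0.979, 0.0], [-0.0, 0.0, -1.0]]
wrist_force: [0.2, 0.3, -0.8]
gripper_width: 0.051
```

{"op": "send_rows", "data": {
  "increments": [
    [[0,0,0,0,0.6],[0,0,-3,0,0.6],[0,0,-6,0,0.6],[0,0,-9,0,0.6],[0,0,-13,0,0],[0,0,-13,0,0]]
  ]
}}

```text
clock: 17.8
ee_pos: [0.4568, 0.3313, 0.2128]
tool_rot: [[-0.979, 0.203, 0.008], [0.203, 0.979, 0.007], [-0.007, 0.009, -1.0]]
wrist_force: [0.5, 0.7, 0.7]
gripper_width: 0.0228
```

```bash
python3 -c "
from m import *
go(*S(.125,.0958),.20,79.1)"
```

```text
go [-21.69 -20.5    1.25] yaw -0.81 | now [0.4568 0.3313 0.2128] jaw 78.3 F [0.5 0.7 0.7] w 0.0228 t 17.8 j7 0.71
```

{"op": "send_rows", "data": {
  "increments": [
    [[-4,-4,0,0,0],[-7,-7,0,0,0],[-10,-10,0,-0.8,0],[-13,-13,0,-0.8,0],[-17,-16,0,-0.8,0],[-20,-19,0,-0.8,0],[-21.5,-20.5,0,-0.8,0],[-21.5,-20.5,0,-0.8,0]]
  ]
}}

```text
clock: 18.6
ee_pos: [0.6246, 0.0799, 0.206]
tool_rot: [[-0.981, 0.196, 0.0], [0.196, 0.981, -0.003], [-0.001, -0.003, -1.0]]
wrist_force: [-0.2, 1.3, 0.1]
gripper_width: -0.0002
```

{"op": "send_rows", "data": {
  "increments": [
    [[0,0,1,0,0],[0,0,4,0,0],[0,0,6,0,0],[0,0,7,0,0],[0,0,7,0,0]]
  ]
}}

```text
clock: 19.1
ee_pos: [0.6214, 0.0867, 0.1345]
tool_rot: [[-0.982, 0.187, -0.004], [0.187, 0.982, -0.0], [0.004, -0.001, -1.0]]
wrist_force: [-0.3, -0.6, 0.0]
gripper_width: -0.0
```

```bash
python3 -c "
from m import *
go(*S(.125,.0958),.1225,79.1)
d=cap('scene');cv2.imwrite('pics/sc7.png',cv2.resize(d['img'][200:350,270:470],None,fx=4,fy=4))
m=((d['img'].mean(2)>150)).astype(np.uint8);w=np.zeros_like(m);w[260:305,315:347]=1;m&=w
P=planar(d,m>0,.05);q=(P-C);print(rect(P),(q@X+.12).min(),(q@X+.12).max(),(q@Y).min(),(q@Y).max())"
```

```text
go [-0.63  0.11  1.19] yaw 0.14 | now [0.6214 0.0867 0.1345] jaw 79.2 F [-0.3 -0.6  0. ] w -0.0 t 19.1 j7 1.3
(array([618.3,  86.4]), array([41.3, 94.2]), 80.1) 0.06832517528926124 0.16274197643088245 0.07270762025915177 0.11484549888806787
```

View pics/sc7.png

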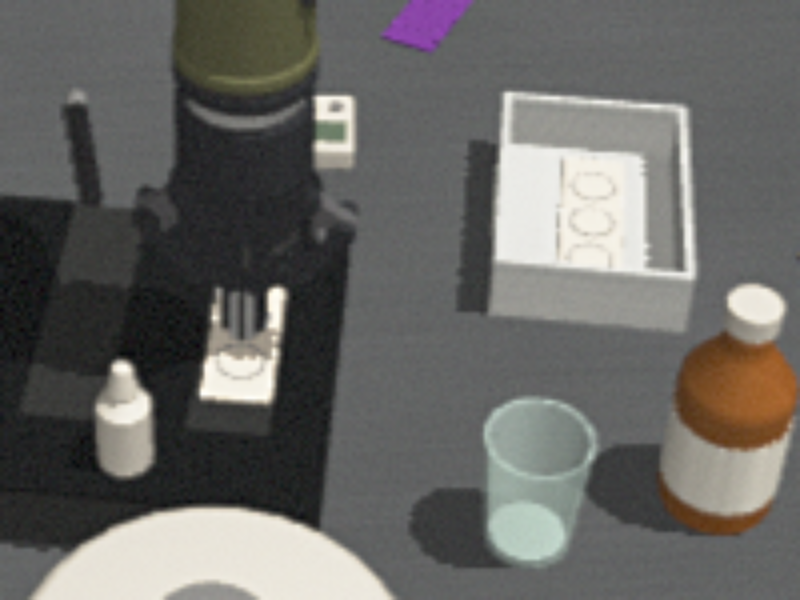

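The long tile lies flat in the box at crop (592,210). The fingertips are over the short tile at (242,310). Pressing and dragging.

{"op": "send_rows", "data": {
  "increments": [
    [[-0.4,0.1,0.5,0,0],[-0.4,0.1,0.8,0,0],[-0.4,0.1,1.0,0,0],[-0.4,0.1,1.2,0,0],[-0.4,0.1,1.3,0,0],[-0.4,0.1,1.3,0,0]]
  ]
}}

```text
clock: 19.75
ee_pos: [0.6273, 0.0853, 0.1236]
tool_rot: [[-0.982, 0.189, -0.0], [0.189, 0.982, 0.0], [0.0, 0.0, -1.0]]
wrist_force: [-0.7, 0.8, 0.2]
gripper_width: -0.0003
```

{"op": "send_rows", "data": {
  "increments": [
    [[0,0,0.15,0,0],[0,0,0.2,0,0],[0.4,0,0.2,0,0],[1.0,0,0.2,0,0],[1.6,0,0.2,0,0],[2.3,0,0.2,0,0],[3,0,0.2,0,0],[3.7,0,0.2,0,0]]
  ]
}}

```text
clock: 20.55
ee_pos: [0.5914, 0.0926, 0.1227]
tool_rot: [[-0.982, 0.189, 0.003], [0.189, 0.982, 0.001], [-0.003, 0.001, -1.0]]
wrist_force: [1.2, -1.3, 4.8]
gripper_width: 0.0001
```

{"op": "send_rows", "data": {
  "increments": [
    [[0.7,0,0,0,0],[1.4,0,0,0,0],[2.1,0,0,0,0],[2.8,0,0,0,0],[3.5,0,0,0,0],[4.2,0,0,0,0],[4.8,0,0,0,0],[5.2,0,0,0,0]]
  ]
}}

```text
clock: 21.35
ee_pos: [0.5403, 0.1025, 0.1227]
tool_rot: [[-0.982, 0.189, 0.003], [0.189, 0.982, 0.001], [-0.003, 0.001, -1.0]]
wrist_force: [1.7, -0.2, 5.5]
gripper_width: 0.0001
```

```bash
cat >> m.py <<'E'
def sc(u0,u1,v0,v1):
    d=cap('scene');m=((d['img'].mean(2)>150)).astype(np.uint8);w=np.zeros_like(m);w[v0:v1,u0:u1]=1;m&=w
    P=planar(d,m>0,.05);q=(P-C);print(rect(P),'b',(q@X+.12).min(),(q@X+.12).max(),'y',(q@Y).min(),(q@Y).max())
E
python3 -c "
from m import *
go(*S(.02,.0958),.1225,79.1);sc(315,347,250,305)"
```

```text
go [1.61 0.09 0.02] yaw 0.02 | now [0.5403 0.1025 0.1227] jaw 79.1 F [ 1.7 -0.2  5.5] w 0.0001 t 21.35 j7 1.22
(array([539. , 102.5]), array([41.3, 79.8]), 80.1) b -0.005328242339886463 0.0749437582564257 y 0.07358271598493557 0.11544253876096595
```

{"op": "send_rows", "data": {
  "increments": [
    [[0.7,0,0,0,0],[1.4,0,0,0,0],[1.8,0,0,0,0],[1.8,0,0,0,0],[1.8,0,-1,0,0],[1.8,0,-4,0,0.3],[3,0,-6,0,1],[5,0,-7,0,1]]
  ]
}}

```text
clock: 22.2
ee_pos: [0.4912, 0.1115, 0.1934]
tool_rot: [[-0.982, 0.19, 0.002], [0.19, 0.982, 0.0], [-0.002, 0.001, -1.0]]
wrist_force: [-1.1, 0.3, 0.3]
gripper_width: 0.0433
```

```bash
python3 -c "
from m import *
go(*S(-.017,.094),.1065,79.1);sc(310,347,230,305)"
```

```text
go [ 0.34 -0.05  8.69] yaw -0.06 | now [0.4912 0.1115 0.1934] jaw 79.0 F [-1.1  0.3  0.3] w 0.0433 t 22.2 j7 1.13
(array([486.4, 112.3]), array([ 41.5, 149.9]), 79.1) b -0.09365288894171217 0.056295062363316994 y 0.07358271598493557 0.11507987125938539
```

{"op": "send_rows", "data": {
  "increments": [
    [[0.3,0,0,0,1],[0.3,0,0,0,1],[0.3,0,3,0,1],[0.3,0,6,0,1],[0.3,0,8.7,0,1],[0.3,0,8.7,0,1],[0.3,0,8.7,0,1],[0.3,0,8.7,0,0.2]]
  ],
  "squeeze": 40
}}

```text
clock: 23.05
ee_pos: [0.489, 0.1123, 0.1059]
tool_rot: [[-0.982, 0.189, 0.002], [0.189, 0.982, 0.001], [-0.002, 0.001, -1.0]]
wrist_force: [-0.6, 1.1, -0.3]
gripper_width: 0.0734
```

{"op": "send_rows", "data": {
  "increments": [
    [[0,0,0,0,0.2],[0,0,0,0,0.2],[0,0,0,0,0.2],[0,0,0,0,0.2],[0,0,0,0,0.2],[0,0,0,0,0.2]]
  ]
}}

```text
clock: 23.65
ee_pos: [0.4885, 0.1124, 0.1054]
tool_rot: [[-0.982, 0.189, 0.002], [0.189, 0.982, 0.001], [-0.001, 0.001, -1.0]]
wrist_force: [-0.8, 0.6, 5.4]
gripper_width: 0.0386
```

{"op": "send_rows", "data": {
  "increments": [
    [[0,0,-0.5,0,0.2],[0,0,-1.5,0,0.2],[0,0,-3,0,0.2],[0,0,-5,0,0.2],[0,0,-7,0,0.2],[0,0,-8,0,0.2],[0,0,-8,0,0.2]]
  ]
}}

```text
clock: 24.35
ee_pos: [0.4887, 0.1124, 0.1863]
tool_rot: [[-0.982, 0.189, 0.003], [0.189, 0.982, 0.001], [-0.003, 0.002, -1.0]]
wrist_force: [-0.3, -0.1, -1.4]
gripper_width: 0.0389
```

Run:
```python
from m import *
d=cap('scene');W=cloud(d);m=(d['img'].min(2)>150);w=np.zeros_like(m);w[150:265,305:350]=1;m&=w&(W[...,2]>.09)
P=W[m];c=P.mean(0);n=np.linalg.svd(P-c)[2];print(m.sum(),c,n[2])
cv2.imwrite('pics/sc8.png',cv2.resize(d['img'][150:300,80:380],None,fx=2.6,fy=2.6))
d=cap('top','top8');W=cloud(d);z=W[...,2]
m=np.zeros((480,640),bool);m[235:330,430:580]=1
m&=(z>.018)&(z<.04);print('tray',rect(W[m][:,:2]),rect(planar(d,m,.03)))
go(.4175,-.330,.2,83.1)
```

```text
307 [0.52600365 0.10561439 0.13112755] [ 0.00666419  0.0096303  -0.99993142]
tray (array([ 418.2, -330.9]), array([132.1, 142.5]), 83.3) (array([ 416.6, -329.2]), array([132.8, 142. ]), 83.1)
go [ -1.48 -44.74  -1.57] yaw -4.0 | now [0.4875 0.1121 0.1842] jaw 79.1 F [ 0.   0.5 -0.3] w 0.0384 t 24.45 j7 1.13
```

View pics/sc8.png

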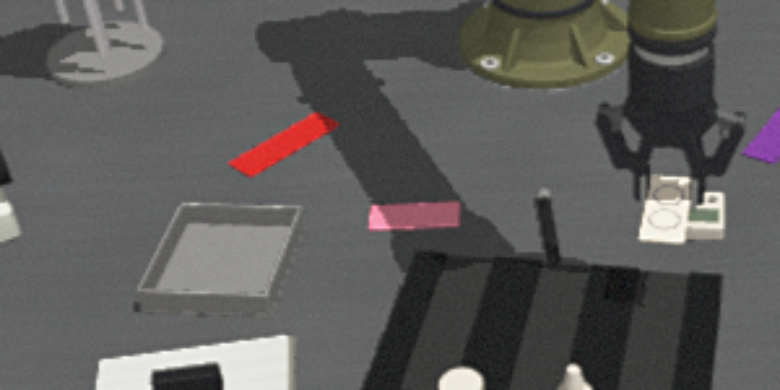

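```bash
python3 -c "
from m import *
go(.46,-.14,.186,81);go(.3937,-.327,.186,83.1)"
```

```text
go [ -2.07 -25.28  -0.18] yaw -1.9 | now [0.4875 0.1121 0.1842] jaw 79.1 F [ 0.   0.5 -0.3] w 0.0384 t 24.45 j7 1.13
go [  0.91 -44.9   -0.17] yaw -4.0 | now [0.4875 0.1121 0.1842] jaw 79.1 F [ 0.   0.5 -0.3] w 0.0384 t 24.45 j7 1.13
```

{"op": "send_rows", "data": {
  "increments": [
    [[-0.4,-3,0,0,0.2],[-0.8,-7,0,0,0.2],[-1.2,-11,0,-1,0.2],[-1.5,-15,0,-1,0.2],[-2,-19,0,-1.5,0.2],[-2,-23,0,-2,0.2],[-2,-27,0,-2.5,0.2],[-1.5,-31,0,-3,0.2]]
  ]
}}

```text
clock: 25.25
ee_pos: [0.4431, -0.1964, 0.1835]
tool_rot: [[-0.991, 0.137, -0.002], [0.137, 0.991, -0.0], [0.002, -0.0, -1.0]]
wrist_force: [2.0, 0.0, -0.3]
gripper_width: 0.0383
```

```bash
python3 -c "
from m import *
go(.3937,-.327,.186,83.1)"
```

```text
go [  3.11 -13.62  -0.24] yaw -0.96 | now [ 0.4431 -0.1964  0.1835] jaw 82.1 F [ 2.   0.  -0.3] w 0.0383 t 25.25 j7 1.84
```

{"op": "send_rows", "data": {
  "increments": [
    [[0.9,-4,0,-1,0.2],[1.8,-8,0,-1,0.2],[2.7,-12,0,-1,0.2],[3.1,-13.6,0,-1,0.2],[3.1,-13.6,0,-1,0.2],[3.1,-13.6,0,-1,0.2],[3.1,-13.6,0,-1,0.2]]
  ]
}}

```text
clock: 25.95
ee_pos: [0.3952, -0.3238, 0.1839]
tool_rot: [[-0.993, 0.118, -0.001], [0.118, 0.993, 0.001], [0.001, 0.001, -1.0]]
wrist_force: [-0.4, 0.3, -0.6]
gripper_width: 0.0388
```

```bash
python3 -c "
from m import *
go(.3937,-.327,.082,83.1)"
```

```text
go [ 0.1  -0.34 10.19] yaw 0.13 | now [ 0.3952 -0.3238  0.1839] jaw 83.2 F [-0.4  0.3 -0.6] w 0.0388 t 25.95 j7 2.18
```

{"op": "send_rows", "data": {
  "increments": [
    [[0.1,-0.3,2,0,0.2],[0.1,-0.3,4,0,0.2],[0.1,-0.3,6,0,0.2],[0.1,-0.3,8,0,0.2],[0.1,-0.3,9.5,0,0.2],[0.1,-0.3,10.6,0,0.2],[0.1,-0.3,10.6,0,0.2],[0.1,-0.3,10.6,0,0.2]]
  ]
}}

```text
clock: 26.75
ee_pos: [0.3936, -0.3284, 0.0789]
tool_rot: [[-0.993, 0.12, 0.0], [0.12, 0.993, -0.0], [-0.0, -0.0, -1.0]]
wrist_force: [-0.7, -1.0, 0.4]
gripper_width: 0.0387
```

```bash
python3 -c "
from m import *
go(.3937,-.327,.077,83.1)
d=cap('scene');cv2.imwrite('pics/sc9.png',cv2.resize(d['img'][150:300,80:240],None,fx=4,fy=4))"
```

```text
go [0.   0.14 0.19] yaw 0.02 | now [ 0.3936 -0.3284  0.0789] jaw 83.1 F [-0.7 -1.   0.4] w 0.0387 t 26.75 j7 2.3
```

View pics/sc9.png

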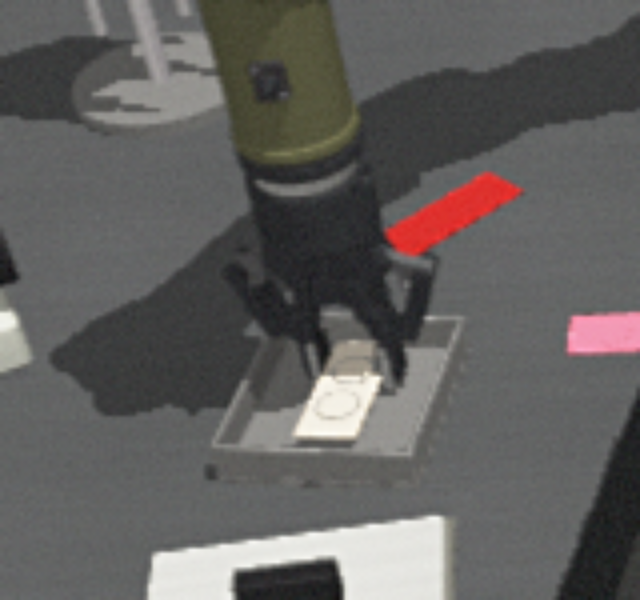

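The short tile is just above the tray floor at crop (340,400). Release and retreat.

{"op": "send_rows", "data": {
  "increments": [
    [[0,0,0.2,0,0.2],[0,0,0.2,0,0.6],[0,0,0.2,0,0.6],[0,0,0.2,0,0.6],[0,0,0.2,0,0.6],[0,0,0.2,0,0.6]]
  ]
}}

```text
clock: 27.4
ee_pos: [0.3933, -0.3284, 0.0767]
tool_rot: [[-0.993, 0.12, 0.0], [0.12, 0.993, 0.0], [-0.0, 0.0, -1.0]]
wrist_force: [0.4, 0.2, 0.3]
gripper_width: 0.0511
```

{"op": "send_rows", "data": {
  "increments": [
    [[0,0,0,0,0.6],[0,0,-2,0,0.6],[0,0,-5,0,0.6],[0,0,-8,0,0.6],[0,5,-12,0,1],[0,10,-14,0,1],[0,15,-14,0,1],[0,15,-14,0,1]]
  ]
}}

```text
clock: 28.2
ee_pos: [0.4124, -0.1747, 0.2178]
tool_rot: [[-0.993, 0.114, 0.003], [0.114, 0.993, 0.002], [-0.003, 0.002, -1.0]]
wrist_force: [0.8, -0.6, -0.2]
gripper_width: 0.0853
```

Run:
```python
from m import *
d=cap('top','top10');cv2.imwrite('pics/top10c.png',cv2.resize(d['img'][100:340,140:560],None,fx=1.9,fy=1.9))
W=cloud(d);z=W[...,2];im=d['img']
w=np.zeros((480,640),bool);w[150:235,430:550]=1
m=w&(im.min(2)>185)
n,l,st,_=cv2.connectedComponentsWithStats(m.astype(np.uint8));k=1+st[1:,4].argmax()
print('lid',st[k,4],rect(planar(d,l==k,.012)),np.nanmedian(z[l==k]))
m=w&(im.mean(2)<60)&(z>.02);print('handle',m.sum(),rect(planar(d,m,.04)))
```

```text
lid 1299 (array([ 604. , -330.6]), array([122.3, 173. ]), 7.3) 0.011653301502646318
handle 439 (array([ 554.4, -293.5]), array([155.8, 144.6]), 76.2)
```

View pics/top10c.png

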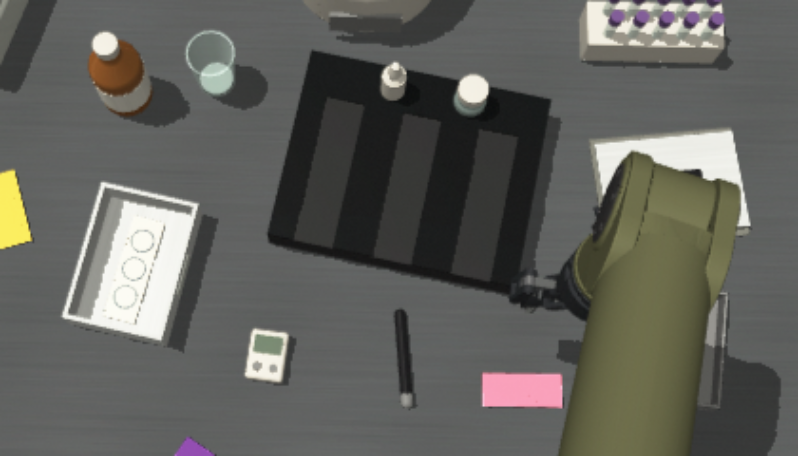

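```bash
python3 -c "
from m import *
go(.604,-.331,.2,7.3)
d=cap('top');W=cloud(d);w=np.zeros((480,640),bool);w[190:285,170:250]=1
m=w&(W[...,2]>.038)&(W[...,2]<.052);print('box rim',rect(planar(d,m,.045)),rect(W[m][:,:2]))"
```

```text
go [-20.8  -13.45   1.75] yaw 76.22 | now [ 0.4125 -0.1739  0.2175] jaw 83.5 F [1.1 2.2 0.4] w 0.0854 t 28.25 j7 1.77
box rim (array([481.3, 322.1]), array([121.9, 171.2]), 78.4) (array([481.9, 322.7]), array([122.4, 171.2]), 78.5)
```

{"op": "send_rows", "data": {
  "increments": [
    [[-3,-2,0,8.5,1],[-6,-4,0,17,1],[-9,-6,0,25.5,1],[-12,-8,0,34,1],[-15,-10,0,42.5,1],[-18,-12,0,51,1],[-20.8,-13.4,0,59.5,1],[-20.8,-13.4,0,68,1]]
  ]
}}

```text
clock: 29.1
ee_pos: [0.603, -0.3412, 0.2151]
tool_rot: [[-0.253, 0.967, -0.002], [0.967, 0.253, -0.004], [-0.004, -0.003, -1.0]]
wrist_force: [-0.6, 1.0, -0.2]
gripper_width: 0.0851
```

```bash
python3 -c "
from m import *
go(.604,-.331,.15,7.3)"
```

```text
go [0.99 0.37 6.5 ] yaw 7.36 | now [ 0.603  -0.3412  0.2151] jaw 14.7 F [-0.6  1.  -0.2] w 0.0851 t 29.1 j7 0.98
```

{"op": "send_rows", "data": {
  "increments": [
    [[0.2,0,2,7.8,1],[0.2,0,5,7.8,1],[0.2,0,6.5,7.8,1],[0.2,0,6.5,7.8,1],[0.2,0,6.5,7.8,1],[0.2,0,6.5,7.8,1]]
  ]
}}

```text
clock: 29.7
ee_pos: [0.6016, -0.3365, 0.1533]
tool_rot: [[-0.127, 0.992, 0.002], [0.992, 0.127, -0.001], [-0.002, 0.002, -1.0]]
wrist_force: [-0.4, -1.0, 0.5]
gripper_width: 0.0858
```

```bash
python3 -c "
from m import *
go(.6043,-.3318,.09,7.3)
d=cap('scene');cv2.imwrite('pics/sc11.png',cv2.resize(d['img'][190:340,80:240],None,fx=4,fy=4))"
```

```text
go [0.44 0.31 6.33] yaw -0.02 | now [ 0.6016 -0.3365  0.1533] jaw 7.3 F [-0.4 -1.   0.5] w 0.0858 t 29.7 j7 0.89
```

View pics/sc11.png

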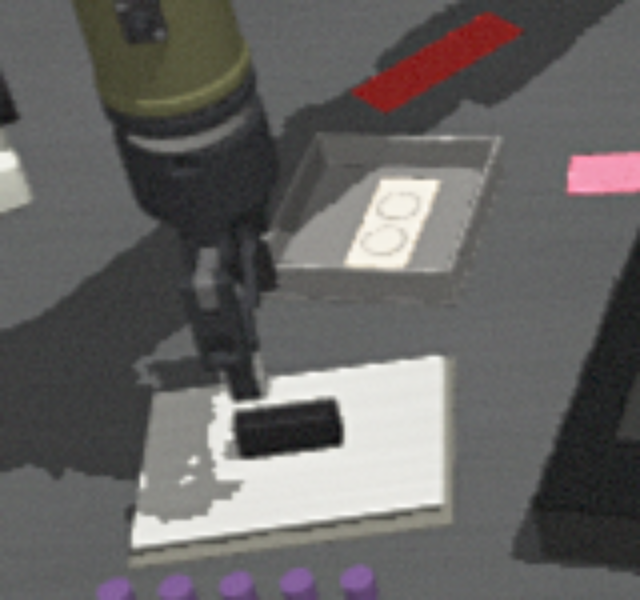

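The short tile lies flat in the tray (crop (395,222)). The handle looks right of the jaws, so I'll re-measure the lid before gripping in case it was knocked.

Run:
```python
from m import *
d=cap('scene');im=d['img']
w=np.zeros((480,640),bool);w[270:335,108:200]=1
m=w&(im.min(2)>170)
P=planar(d,m,.012);print('lid',m.sum(),rect(P))
for u,v in((444,356),(444,506),(133,546),(152,392)): print(ray(d,80+u/4,190+v/4,.012).round(4))
for u,v in((237,408),(338,400),(343,444),(240,456)): print('h',ray(d,80+u/4,190+v/4,.04 if v<430 else .025).round(4))
```

```text
lid 1830 (array([ 604.3, -333.4]), array([124.7, 172.7]), 7.3)
[ 0.5339 -0.2531  0.012 ]
[ 0.6591 -0.2371  0.012 ]
[ 0.6775 -0.4087  0.012 ]
[ 0.5534 -0.4271  0.012 ]
h [ 0.5995 -0.3602  0.04  ]
h [ 0.5969 -0.3021  0.04  ]
h [ 0.6184 -0.2986  0.025 ]
h [ 0.6239 -0.3569  0.025 ]
```

The lid is where I left it (handle y from -0.360 to -0.300). The apparent offset was only perspective. Gripping.

{"op": "send_rows", "data": {
  "increments": [
    [[0.4,0.3,0,0,1],[0.4,0.3,2,0,1],[0.4,0.3,5,0,1],[0.4,0.3,6.2,0,1],[0.4,0.3,6.2,0,1],[0.4,0.3,6.2,0,1],[0.4,0.3,6.2,0,0],[0.4,0.3,6.2,0,0]]
  ],
  "squeeze": 60
}}

```text
clock: 30.6
ee_pos: [0.6043, -0.3317, 0.0912]
tool_rot: [[-0.127, 0.992, 0.002], [0.992, 0.127, -0.001], [-0.001, 0.002, -1.0]]
wrist_force: [-0.3, -0.3, -0.6]
gripper_width: 0.0592
```

{"op": "send_rows", "data": {
  "increments": [
    [[0,0,0,0,0],[0,0,0,0,0],[0,0,0,0,0],[0,0,0,0,0],[0,0,0,0,0],[0,0,0,0,0]]
  ]
}}

```text
clock: 31.2
ee_pos: [0.6039, -0.3313, 0.0902]
tool_rot: [[-0.127, 0.992, 0.001], [0.992, 0.127, -0.0], [-0.0, 0.001, -1.0]]
wrist_force: [-0.5, 0.6, 4.3]
gripper_width: 0.017
```

{"op": "send_rows", "data": {
  "increments": [
    [[0,0,-1,0,0],[0,0,-4,0,0],[0,0,-8,0,0],[0,0,-12,0,0],[0,0,-15,0,0],[0,0,-17.5,0,0],[0,0,-17.5,0,0],[0,0,-17.5,0,0]]
  ]
}}

```text
clock: 32.0
ee_pos: [0.6033, -0.331, 0.2643]
tool_rot: [[-0.127, 0.992, -0.0], [0.992, 0.127, 0.001], [0.001, -0.0, -1.0]]
wrist_force: [0.7, 1.7, -1.7]
gripper_width: 0.0167
```

```bash
python3 -c "
from m import *
go(.543,-.005,.267,43);go(.4822,.3218,.267,78.4)"
```

```text
go [33.11 -1.84 -0.26] yaw -35.71 | now [ 0.6033 -0.331   0.2643] jaw 7.3 F [ 0.7  1.7 -1.7] w 0.0167 t 32.0 j7 0.84
go [66.29 -3.73 -0.24] yaw -71.11 | now [ 0.6033 -0.331   0.2643] jaw 7.3 F [ 0.7  1.7 -1.7] w 0.0167 t 32.0 j7 0.84
```

{"op": "send_rows", "data": {
  "increments": [
    [[2,0,0,-2,0],[6,-0.3,0,-6,0],[10,-0.6,0,-11,0],[15,-0.9,0,-16,0],[20,-1.2,0,-21,0],[25,-1.4,0,-26,0],[29,-1.6,0,-31,0],[33,-1.8,0,-35.7,0]]
  ]
}}

```text
clock: 32.8
ee_pos: [0.542, -0.0037, 0.2625]
tool_rot: [[-0.686, 0.728, -0.004], [0.728, 0.686, -0.0], [0.002, -0.003, -1.0]]
wrist_force: [0.2, -0.3, -1.0]
gripper_width: 0.0168
```

```bash
python3 -c "
from m import *
go(.4822,.3218,.267,78.4)"
```

```text
go [27.79 17.97 -0.44] yaw -35.11 | now [ 0.542  -0.0037  0.2625] jaw 43.3 F [ 0.2 -0.3 -1. ] w 0.0168 t 32.8 j7 0.78
```

{"op": "send_rows", "data": {
  "increments": [
    [[3.5,2.3,0,-5,0],[7,4.6,0,-10,0],[11,7,0,-15,0],[15,9.8,0,-20,0],[19,12.4,0,-25,0],[23,15,0,-30,0],[26.5,17,0,-34,0],[27.8,18,0,-35,0]]
  ]
}}

```text
clock: 33.6
ee_pos: [0.4821, 0.325, 0.2619]
tool_rot: [[-0.98, 0.199, -0.005], [0.199, 0.98, -0.001], [0.005, -0.002, -1.0]]
wrist_force: [-0.0, 0.3, -1.5]
gripper_width: 0.0164
```

{"op": "send_rows", "data": {
  "increments": [
    [[0,0,0,0,0],[0,0,2,0,0],[0,0,5,0,0],[0,0,8,0,0],[0,0,10,0,0],[0,0,10,0,0],[0,0,10,0,0],[0,0,10,0,0]]
  ]
}}

```text
clock: 34.4
ee_pos: [0.4869, 0.3195, 0.166]
tool_rot: [[-0.978, 0.209, 0.002], [0.209, 0.978, 0.001], [-0.002, 0.001, -1.0]]
wrist_force: [-0.0, -0.3, -1.6]
gripper_width: 0.0169
```

```bash
python3 -c "
from m import *
go(.4822,.3218,.127,78.3)"
```

```text
go [0.51 0.12 3.9 ] yaw -0.38 | now [0.4869 0.3195 0.166 ] jaw 77.9 F [-0.  -0.3 -1.6] w 0.0169 t 34.4 j7 0.81
```

{"op": "send_rows", "data": {
  "increments": [
    [[0.5,0.1,0.5,-0.4,0],[0.5,0.1,1,-0.4,0],[0.5,0.1,1.5,-0.4,0],[0.5,0.1,2,-0.4,0],[0.5,0.1,2,-0.4,0],[0.5,0.1,2,-0.4,0]]
  ]
}}

```text
clock: 35.0
ee_pos: [0.4812, 0.3218, 0.1445]
tool_rot: [[-0.98, 0.201, -0.0], [0.201, 0.98, -0.0], [0.0, -0.0, -1.0]]
wrist_force: [0.5, -0.5, -1.0]
gripper_width: 0.0165
```

```bash
python3 -c "
from m import *
go(.4822,.3218,.127,78.3)"
```

```text
go [-0.1   0.02  1.75] yaw 0.09 | now [0.4812 0.3218 0.1445] jaw 78.4 F [ 0.5 -0.5 -1. ] w 0.0165 t 35.0 j7 0.82
```

{"op": "send_rows", "data": {
  "increments": [
    [[-0.1,0,0.5,0,0],[-0.1,0,1,0,0],[-0.1,0,1.4,0,0],[-0.1,0,1.6,0,0],[-0.1,0,1.7,0,0],[-0.1,0,1.7,0,0]]
  ]
}}

```text
clock: 35.6
ee_pos: [0.4821, 0.3217, 0.1275]
tool_rot: [[-0.98, 0.201, -0.0], [0.201, 0.98, -0.0], [0.0, -0.0, -1.0]]
wrist_force: [-0.2, 0.6, -2.5]
gripper_width: 0.0169
```

```bash
python3 -c "
from m import *
go(.4822,.3218,.127,78.3)
d=cap('scene');cv2.imwrite('pics/sc12.png',cv2.resize(d['img'][180:300,370:480],None,fx=5,fy=5))"
```

```text
go [-0.01  0.01  0.05] yaw 0.1 | now [0.4821 0.3217 0.1275] jaw 78.4 F [-0.2  0.6 -2.5] w 0.0169 t 35.6 j7 0.83
```

View pics/sc12.png

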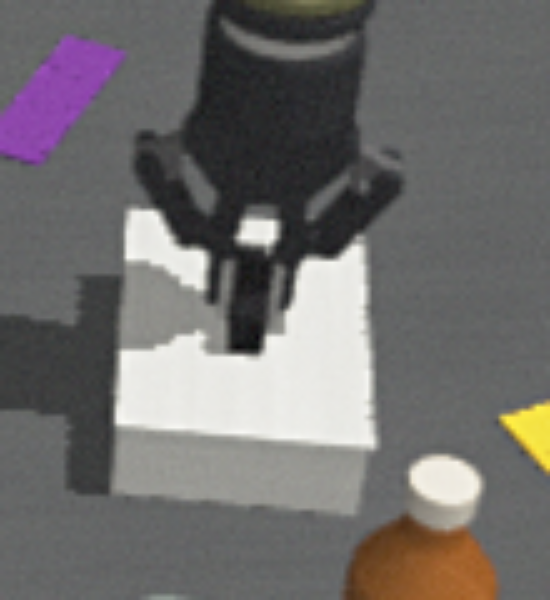

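The lid sits level on the box, apparently plug inside. I'll press slightly to confirm the seat, then release.

{"op": "send_rows", "data": {
  "increments": [
    [[0,0,0.1,0,0],[0,0,0.15,0,0],[0,0,0.15,0,0]]
  ]
}}

```text
clock: 35.95
ee_pos: [0.4824, 0.3219, 0.1271]
tool_rot: [[-0.98, 0.201, 0.0], [0.201, 0.98, 0.001], [-0.0, 0.001, -1.0]]
wrist_force: [-2.7, -1.9, 5.8]
gripper_width: 0.0166
```

{"op": "send_rows", "data": {
  "increments": [
    [[0,0,0,0,0.7],[0,0,0,0,0.7],[0,0,0,0,0.7],[0,0,0,0,0.7],[0,0,-3,0,0.7],[0,0,-7,0,0.7],[0,0,-12,0,0.7],[0,0,-12,0,0.7]]
  ]
}}

```text
clock: 36.75
ee_pos: [0.4854, 0.3236, 0.2538]
tool_rot: [[-0.979, 0.201, 0.01], [0.201, 0.979, 0.009], [-0.008, 0.01, -1.0]]
wrist_force: [1.2, 0.2, 0.2]
gripper_width: 0.06
```

{"op": "send_rows", "data": {
  "increments": [
    [[3,3,-2,0,0.7],[6,6,-3,0,0.7],[9,9,-3,0,0.7],[11,13,-3,0,0.7],[13,17,-3,0,0.7],[13,20,-3,0,0.7],[13,20,-3,0,0.7],[13,20,-3,0,0.7]]
  ]
}}

```text
clock: 37.55
ee_pos: [0.395, 0.5437, 0.275]
tool_rot: [[-0.98, 0.201, -0.0], [0.201, 0.98, -0.002], [-0.0, -0.002, -1.0]]
wrist_force: [0.8, 0.3, -0.2]
gripper_width: 0.0598
```

Run:
```python
from m import *
d=cap('top','top13');W=cloud(d);z=W[...,2]
w=np.zeros((480,640),bool);w[180:290,160:260]=1
m=w&(z>.042)&(z<.06);print('lid',rect(planar(d,m,.049)));P=W[m];P=P[d['img'][m].min(1)>120];A=np.c_[P[:,:2]-P[:,:2].mean(0),np.ones(len(P))];print('plane',np.linalg.lstsq(A,P[:,2],rcond=None)[0])
w[:]=0;w[235:330,430:580]=1;m=w&(z>.018)&(z<.04);print('tray',rect(planar(d,m,.03)))
w[:]=0;w[245:305,475:525]=1;m=w&(d['img'].min(2)>200);print('short',m.sum(),rect(planar(d,m,.007)))
go(.48,.32,.2,78)
```

```text
lid (array([482.8, 322.8]), array([124.1, 174. ]), 78.5)
plane [-0.00112593 -0.00103779  0.04943141]
tray (array([ 396.7, -306.7]), array([132.9, 141.7]), 83.1)
short 630 (array([ 395.8, -305.4]), array([39.3, 93.6]), 82.9)
go [-12.76 -20.1    7.58] yaw 0.34 | now [0.3956 0.5428 0.2754] jaw 78.3 F [ 0.1  0.1 -0.1] w 0.0598 t 37.6 j7 0.44
```

View pics/top13.png

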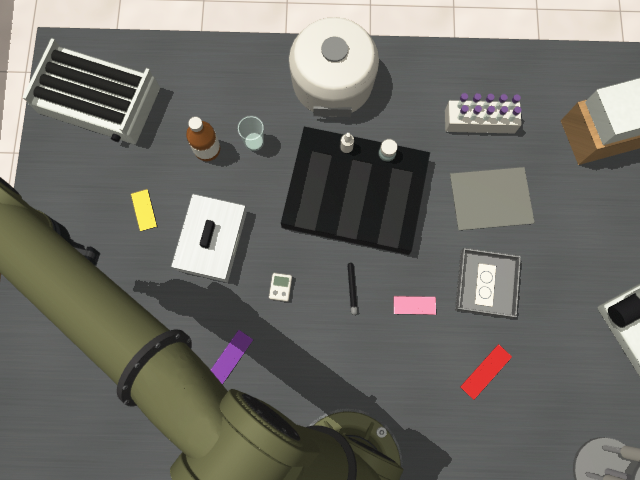

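The lid (209,238) is seated within about 1 mm of where it started. The tray was knocked about 3 cm, now at (489,284), but the short tile is still flat and central in it. The bystanders are unmoved, so I'll hand in.

```bash
python3 -c "
from h import *
print(env.close_job())"
```

```text
the job is handed in; nothing more can be done
None
```

I handed the job in at about 38 s on the robot's clock. The long tile (only one was present) is in the box, the short tile is in the tray, and the lid is back on the box.

**Moves:** I laid the lid on the mat first. Then I slid each tile out over the slab's front edge, pinched it across its width, and set it down level, letting go less than 2 cm above the floor. Last, I put the lid back.

**Last checks (top camera, arm clear):**
- **Lid:** its centre is within about 1 mm of where it started and its tilt is about 0.001 rad. Its plate top is at 49.4 mm, against 49.3 mm at the start.
- **Long tile:** it lay flat in the box in the last views before the lid went back on.
- **Short tile:** it is about 1.5 mm from the tray's centre.
- **Bystanders:** they show no movement in the picture. I did not measure them.

**Disagreement:** the tray measured about 3 cm from where it was when I placed the tile. It was knocked aside while the arm was working elsewhere. I left it there, because it stands on the work surface with the tile still flat and central. No check failed.

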